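Hang the serving paddle on the peg stand

ROBOT

A 6-joint arm with a two-finger parallel gripper is mounted at the origin on the work surface. World frame = base frame: x ahead of the robot, y to its left, z up, the work surface at z = 0. Lengths are in m, angles in rad, forces in N, time in s.
With the tool pointing down it reaches from about 0.325 to 0.875 m from the base axis. Payload 4.4 kg.
Tool frame: the origin (TCP) lies where the fingers leave the gripper's body, on its centre line; the fingertips stand 73 mm ahead of it and the grasp point (between the pads) lies 54 mm ahead of it (manip.tcp_to_tips is the z of the fingertips in the tool frame, in m); z points along the fingers, y is the line along which they close (so a half turn about z gives the same grasp; the last joint's range is limited). The gripper opens to 85 mm and grips with 20 to 120 N. Pads are 22 mm wide; open, the fingers measure 114 mm over their backs; the gripper's body (76 mm by 85 mm) begins 54 mm behind the grasp point. The pads swing forward as they close: fully open they stand 13 mm farther back than shut.
Start: joints at [-1.452, 0.207, 1.542, -0, 1.393, -0.15], TCP at [0.153, -0.554, 0.304] pointing down, gripper open.
Joint ranges: [-2.73, 2.73], [-0.86, 2.22], [0.23, 2.46], [-1.11, 4.25], [0.08, 2.63], [-2.82, 2.82]. Speed limits (rad/s): [2.79, 2.79, 3.14, 3.14, 3.14, 3.14].

INTERFACE

Orientations are given as a unit quaternion [w, x, y, z].
In Python, from rig import manip, ik, camera, calibration, ticket, nets, monitor gives the robot as it stands. Calls block until the motion is done:
- manip.move_pose(position, orientation): joint-space move of the TCP to a pose.
- manip.line_to(position, rotation=None, velocity=0.15, until_force=None): straight line of the TCP; rotation=None keeps the orientation; velocity is the mean speed in m/s. With until_force (N) it stops when the force on the tool has changed by that much, and returns True; else False.
- manip.set_joints(angles): joint-space move.
- manip.move_gripper(opening, grasp_force=None): finger opening in m; grasp_force is the grip in N (None keeps the last); returns when the fingers have stopped.
- manip.sleep(seconds).
- ik(position, orientation): joint angles nearest the present ones, or None.
- camera(name): name is "scene" or "top" or "wrist"; returns the picture (384x512x3 uint8, red, green, blue); there is no depth.
- calibration(name): a dict with "intrinsics" (3x3 intrinsics, pixels), "k1" (the pictures are not rectified: a ray, as slopes to the right and down, at radius r is drawn at 1 + k1 r^2 times it, then the intrinsics apply), "eye" and "attitude" of the camera in the world. Camera axes: x right, y down, z forward; pixel columns grow to the right and rows downward; lengths in m; the calibration is good to about 2 mm. A picture is of the moment at which its call begins: read the wrist's pose just before it. calibration takes no time and is no camera call; for the wrist camera it gives the pose at the moment of the call.
A pose or a line that the arm cannot do raises manip.MotionError and nothing moves.
- ticket.finish_job(): hands the job in; it is judged then, once.
Trained networks look in the newest picture that a camera, given by its name, has taken for a name from the list of things; names that differ only in an ending like _2 or _b are one class to them, and where a whole thing is asked for, a point or a joint stands for the part that bears it (a point fixed in the world has none). Each returns a list of dicts, best first, with "score" (0 to 1); they miss things now and then, are a little off and sometimes report something else, mostly with a low value. They report only what shows in the picture. A call takes as long as a camera call. They do not tell look-alikes from the thing itself.
- nets.recognise(camera, label): "location" ([x, y, z] in m, in the coordinates of the camera as it stood for that picture, good to about 4 mm: the middle of the surface that is visible of it).
- nets.pinpoint(camera, label): "location" ([x, y, z] in m, in the coordinates of the camera as it stood for that picture, good to about 4 mm: a listed point, or the origin of a listed thing).
Readings, each from a call of its own:
- monitor.get_t(): time.
- monitor.get_qpos(): joint angles.
- monitor.get_joint_velocities(): joint speeds.
- monitor.get_joint_efforts(): joint torques, N m.
- monitor.get_position(): TCP position.
- monitor.get_ee_rot(): TCP orientation.
- monitor.get_ft_force(): force on the tool from outside, world axes, zero at the start.
- monitor.get_ft_torque(): the same for the moment, N m.
- monitor.get_finger_gap(): finger opening in m.
- monitor.get_grasp_force(): force on a finger pad.
Only numpy, scipy, OpenCV 4.12 (cv2) and the standard library are available. Lean on these libraries where they do the work, as an engineer would, in place of code of your own. Each camera call takes 0.05 s, during which the arm holds its last target. There are 200 camera calls.

TASK

Draw the wooden paddle with the hole in its end out from under the low riser by the end that sticks out, and lay it flat on the round tray and let go of it. Then take it again farther from the hole, by the middle of the handle or the blade, and hang it by its hole on the free slanting peg of the stand, so that it hangs still, blade down. Leave everything else where it is.

Things in the scene. Friction and masses are not known exactly. Their poses are not given: they have to be found in the camera images.
- paddle: Flat light-wood serving paddle, 70 g, flat underside. Origin: underside, at the centre of the round eye end (ring 40 mm outside, 24 mm hole along z, 8 mm thick). x axis along the tool from eye to blade, z its upper face's normal. Handle 20 mm wide, 14 mm thick from x = 17 to 117 mm; blade 56 mm wide, 8 mm thick from x = 111 to 167 mm. Starts flat on the dresser top (z = 0), blade under the riser.
- eye (a point): Centre of the paddle's hole, at mid thickness (4 mm above the underside); axes as the paddle's. At the start the eye end sticks out of the riser's front towards the robot, the eye centre 60 to 90 mm before the front edge.
- handle_mid (a point): Point on the paddle's handle 78 mm from the eye centre towards the blade, 4 mm above the underside.
- blade_end (a point): Middle of the paddle's blade edge, 166.5 mm from the eye centre, mid thickness.
- plain_server: Bystander of the same wood, outline and size, but its 40 mm round end is solid, with no hole. Lies beside the paddle under the riser, to either side of it, about 110 mm away. Same origin and axes as the paddle.
- riser: Fixed low wooden shelf, open at front and back: board 12 mm thick, underside 38 mm and top 50 mm above the dresser, on two 12 mm side panels. Origin on the dresser top; board and panels span x = -50 (front edge, towards the robot) to +130 mm and y = -150 to +150 mm of its frame. The riser stands left or right of the stand, the tray on the other side.
- tray: Fixed flat round wooden tray, 280 mm across, 10 mm thick, without a rim. Origin at the centre of its underside, so its top is 10 mm above the origin.
- stand: Fixed dark-wood peg stand: foot 130 mm across and 12 mm high, post 18 mm thick and 280 mm high. Origin under the post. The free peg rises towards the stand's -x side (roughly towards the robot); a second, shorter peg on the far side already carries a small steel strainer.
- peg: The free peg, fixed to the stand: 8 mm thick, round end. Origin at its root on the front of the post, 215 mm above the dresser top; its z axis points along the peg, outwards and 45 degrees up; the peg ends at z = 90 mm. A thing let go on it slides down to the post and swings to hang straight.
- bowls: Bystander: two nested porcelain bowls, 116 mm across, 69 mm high together, on top of the riser. Origin under the centre.
- jar: Bystander: closed jar with cork top, 64 mm across, 100 mm high, on the tray towards its far side. Origin under the centre; jar centre about 90 mm from the tray centre.
- cup: Bystander: porcelain cup without handle, 72 mm across, 80 mm high, between the robot and the stand. Origin under the centre.
Not all that is in view belongs to the job. Leave any purple or red look-alike of the paddle alone.

How it is judged:
By the outcome, as a careful person would: the job done as asked, in the order asked, and still so for the second after the job is handed in, with the robot touching nothing.
It also fails if it takes over 70 s, if anything falls off the work surface, if the arm or the gripper's body presses on something with over 40 N, if the wrist force passes 120 N, or if a joint passes its speed limit or range.

## Working session

There is one attempt and no reset: what is moved stays moved. The work goes in short steps, each a Python script; the robot and the scene stay as the last script left them, time stands still between calls to the robot, and variables do not carry over. Pictures are saved under pics/ and viewed, at most 10 in all, crops included, and the job is handed in when it is done.

```bash
mkdir -p pics; ls; cat > h.py <<'E'
import numpy as np, cv2
from rig import manip, ik, camera, calibration, ticket, nets, monitor
from scipy.spatial.transform import Rotation as R
def att(c):
    a=np.array(c["attitude"],float)
    return a if a.shape==(3,3) else R.from_quat(a,scalar_first=True).as_matrix()
def toworld(c,p): return att(c)@np.array(p)+np.array(c["eye"])
def shot(n,f=None):
    c=calibration(n); im=camera(n)
    if f: cv2.imwrite(f"pics/{f}.png",im[...,::-1])
    return c,im
def ray(c,u,v,z):
    "pixel -> world point on plane z"
    K=np.array(c["intrinsics"]); x=(u-K[0,2])/K[0,0]; y=(v-K[1,2])/K[1,1]
    rd=np.hypot(x,y); r=rd
    for _ in range(30): r=rd/(1+c["k1"]*r*r)
    s=r/rd if rd>0 else 1
    d=att(c)@np.array([x*s,y*s,1]); e=np.array(c["eye"])
    return e+d*(z-e[2])/d[2]
def proj(c,p):
    K=np.array(c["intrinsics"]); q=att(c).T@(np.array(p)-np.array(c["eye"])); x,y=q[:2]/q[2]
    f=1+c["k1"]*(x*x+y*y); return np.array([K[0,0]*x*f+K[0,2],K[1,1]*y*f+K[1,2]])
def find(n,l,c,kind="pinpoint",k=2):
    return [(round(d["score"],2),np.round(toworld(c,d["location"]),3)) for d in getattr(nets,kind)(n,l)[:k]]
def down(yaw,tilt=0):
    "tool down, x axis of tool at yaw"
    return R.from_euler('z',yaw)*R.from_euler('x',np.pi)
def q(r): return r.as_quat(scalar_first=True)
E
python3 - <<'E'
from h import *
print(calibration("top")); print(monitor.get_t())
for n in("top","scene"):
    c,im=shot(n,n)
    for l in("paddle","eye","handle_mid","plain_server","riser","tray","stand","peg","bowls","jar","cup"):
        print(n,l,find(n,l,c,k=3))
print(monitor.get_t())
E
```

```text
pics
{'intrinsics': array([[401.00420319,   0.        , 245.77743131],
       [  0.        , 401.00420319, 198.29653142],
       [  0.        ,   0.        ,   1.        ]]), 'k1': 0.0011377741450273107, 'eye': array([0.4036462 , 0.01459542, 1.15281782]), 'attitude': array([ 0.01937052, -0.69948728,  0.71354433, -0.03459498])}
0.0
top paddle [(0.92, array([ 0.275,  0.373, -0.002])), (0.76, array([ 0.323, -0.12 ,  0.001])), (0.73, array([ 0.471,  0.255, -0.003]))]
top eye [(0.8, array([0.473, 0.258, 0.001])), (0.76, array([ 0.324, -0.122,  0.005])), (0.62, array([0.276, 0.372, 0.004]))]
top handle_mid [(0.92, array([ 0.337, -0.194,  0.004])), (0.78, array([0.287, 0.445, 0.004])), (0.69, array([0.549, 0.238, 0.004]))]
top plain_server [(0.85, array([ 0.485,  0.366, -0.005]))]
top riser [(0.71, array([0.599, 0.283, 0.001]))]
top tray [(0.96, array([ 0.617, -0.26 , -0.001]))]
top stand [(0.96, array([ 0.683, -0.006,  0.001])), (0.67, array([ 0.471,  0.258, -0.004]))]
top peg [(0.72, array([0.472, 0.261, 0.003])), (0.58, array([ 0.68 , -0.007,  0.215]))]
top bowls [(0.72, array([0.671, 0.
[... 245 characters left out ...]
02]))]
scene eye [(0.84, array([0.272, 0.368, 0.004])), (0.81, array([ 0.321, -0.12 ,  0.001])), (0.69, array([0.468, 0.257, 0.002]))]
scene handle_mid [(0.77, array([0.29 , 0.443, 0.002])), (0.71, array([0.551, 0.24 , 0.003])), (0.58, array([ 0.33 , -0.191,  0.005]))]
scene plain_server [(0.75, array([ 0.484,  0.363, -0.003]))]
scene riser [(0.89, array([0.596, 0.287, 0.002])), (0.37, array([ 0.682, -0.005,  0.   ]))]
scene tray [(0.74, array([ 0.615, -0.256,  0.   ]))]
scene stand [(0.82, array([ 0.682, -0.004,  0.002]))]
scene peg []
scene bowls [(0.8, array([0.665, 0.278, 0.045]))]
scene jar [(0.65, array([ 0.703, -0.28 ,  0.01 ]))]
scene cup [(0.62, array([ 0.413,  0.017, -0.001]))]
1.2
```

View pics/top.png

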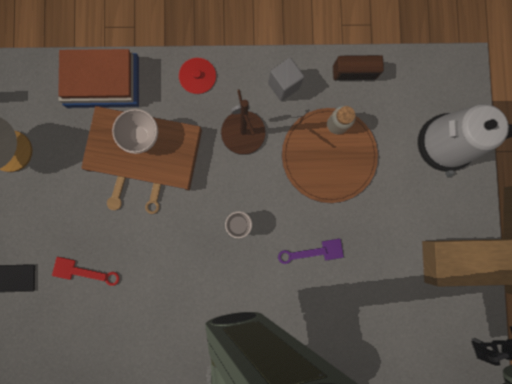

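View pics/scene.png

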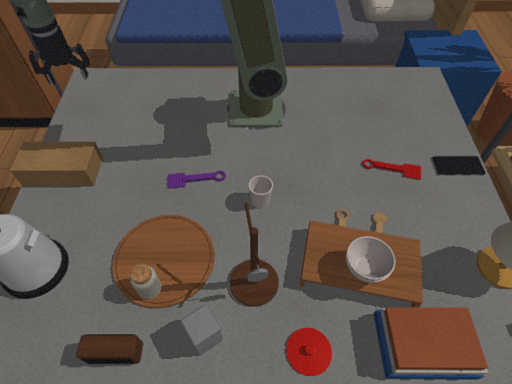

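Top: the holed paddle's eye is at about (153,208) and the solid one at (115,203). The red (113,278) and purple (286,256) ones are look-alikes. The tray is at (330,155), the stand at (244,132) and the cup at (238,225). Next I'll zoom in on the stand and paddle.

```bash
python3 - <<'E'
from h import *
t=cv2.imread('pics/top.png'); s=cv2.imread('pics/scene.png')
z=lambda im,u,v,w,h:cv2.resize(im[v:v+h,u:u+w],(400,400*h//w),interpolation=cv2.INTER_CUBIC)
a=np.hstack([z(t,205,80,80,80),z(s,215,190,80,80)]); b=np.hstack([z(t,80,140,130,80)[:200],z(s,290,195,140,80)[:200]])
cv2.imwrite('pics/z1.png',np.clip(np.vstack([a,b])*1.6,0,255).astype(np.uint8))
c=calibration("top")
im=t.astype(int)
g=((t[...,2]>110)&(t[...,1]>80)&(t[...,0]>30)).astype(np.uint8)
sub=im[195:216,143:165,2]; print(sub)
for u,v in((85,150),(190,187)): print(ray(c,u,v,.05))
E
```

```text
[[103 104 104 105 103 102 105 122 135 140 143 143 141 132 109  82  71  70
   71  76  90  98]
 [101 104 105 104 103 100 106 125 137 140 143 144 140 131 102  75  70  71
   72  81  93  98]
 [101 103 104 105 104 101 108 127 138 141 143 142 140 131 102  74  69  71
   75  90  98  99]
 [101 101 104 105 102 102 111 129 138 141 143 142 137 124  95  73  70  70
   77  94 101 100]
 [103 102 103 102 101 102 113 130 139 142 143 140 133 111  83  70  69  69
   78  95 101 101]
 [103 102 102 102 101 108 119 132 138 140 137 135 128 102  76  70  70  72
   83  97 102 101]
 [103 102 101 104 110 120 129 133 133 132 128 128 126 104  79  72  78  84
   94 101 102 102]
 [103 103 104 111 124 132 129 125 121 121 124 129 131 115  93  79  85  95
  101 103 103 101]
 [102 103 107 119 126 123 109  94  89  95 110 124 134 131 114  88  79  88
   98 103 101 101]
 [102 103 112 120 118 101  84  74  81  94 103 112 129 137 128 100  78  79
   93 101 102 101]
 [102 105 119 123 109  86  72  74  90 100 103 104 116 129 128 105  81  77
   93 103 102 102]
 [102 108 123 125 106  81  71  75  93 102 102 100 106 120 121 102  79  76
   
[... 223 characters left out ...]
  97  79  76  89  99 104 108 115 122 115  93  76  82
   97 102 102 101]
 [105 106 113 123 126 114 100  88  89  98 108 116 120 119 105  84  77  91
  101 103 102 102]
 [105 104 107 115 124 126 121 114 107 110 117 121 117 108  91  81  86  97
  102 102 102 102]
 [105 103 103 107 114 123 128 127 126 124 123 117 105  89  80  89  97 102
  103 102 102 102]
 [104 104 104 103 105 109 116 121 121 120 114 103  92  84  86  95 101 103
  103 102 102 102]
 [103 104 104 103 103 103 104 104 104 103 101  99  98  98  99 102 103 103
  103 103 103 102]
 [104 104 104 105 105 104 103 102 101 102 102 103 102 102 102 103 104 102
  102 102 103 103]]
[0.62994501 0.43106773 0.05      ]
[0.52193335 0.14307897 0.05      ]
```

View pics/z1.png

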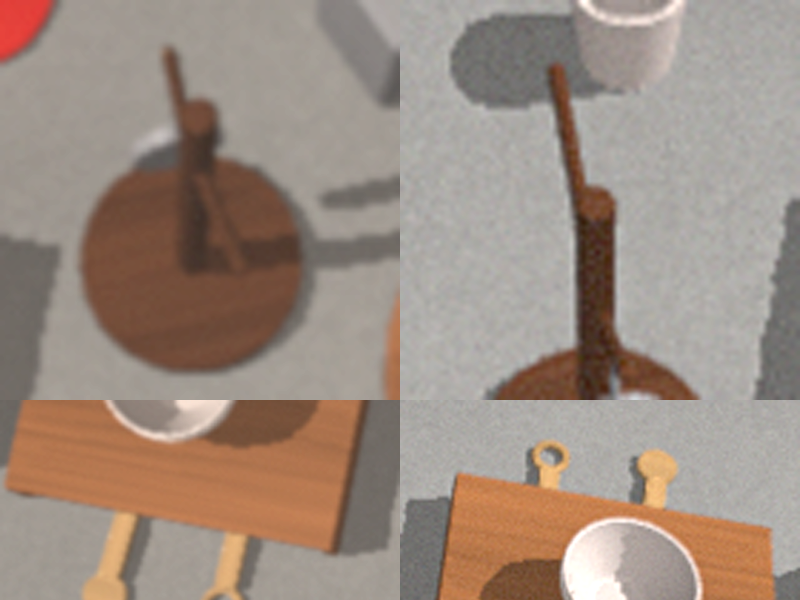

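```bash
python3 - <<'E'
from h import *
c=calibration("top"); s=calibration("scene")
def tri(a,b):
    A=[];B=[]
    for cc,p in((c,a),(s,b)):
        e=np.array(cc["eye"]); d=ray(cc,*p,.1)-e; d/=np.linalg.norm(d); P=np.eye(3)-np.outer(d,d); A.append(P);B.append(P@e)
    return np.linalg.lstsq(np.vstack(A),np.hstack(B),rcond=None)[0]
T=tri((252.6,133.6),(246,204.2)); print("tip",T, ray(c,252.6,133.6,.2786), ray(s,246,204.2,.2786))
print("posttop",ray(c,205+200/5,80+115/5,.28), tri((245,103),(254,230)))
print("foot",ray(c,205+192/5,80+264/5,.012))
print("eye",ray(c,151.4,206.8,.008))
h=lambda x,y:(290+(x-400)/400*140,195+(y-400)/400*140)
print("eye s",ray(s,*h(550,457),.008))
print("riser front",ray(c,83,169,.05),ray(c,189,188.7,.05))
print("handle at edge",ray(c,80+233/3.077,140+145/3.077,.014),"scene",ray(s,*h(549,481),.014), "ring/handle join")
im=camera("top");print(find("top","handle_mid",c,k=3),find("top","eye",c,k=3),manip.tcp_to_tips)
print("peg z",[find("top","peg",c)], find("top","plain_server",c))
E
```

```text
tip [ 0.6150032  -0.02292265  0.27336202] [ 0.61374179 -0.02302258  0.2786    ] [ 0.61854759 -0.02245523  0.2786    ]
posttop [ 0.6827513  -0.00757298  0.28      ] [ 0.68312536 -0.00632191  0.2789153 ]
foot [ 0.6805764  -0.00794914  0.012     ]
eye [0.4718435  0.25804595 0.008     ]
eye s [0.47471579 0.25776118 0.008     ]
riser front [0.57712011 0.43601169 0.05      ] [0.51727568 0.1458742  0.05      ]
handle at edge [0.52723763 0.24439141 0.014     ] scene [0.50740446 0.25113015 0.014     ] ring/handle join
[(0.83, array([ 0.336, -0.196,  0.005])), (0.78, array([0.548, 0.239, 0.002])), (0.57, array([0.289, 0.444, 0.005]))] [(0.79, array([0.272, 0.371, 0.   ])), (0.75, array([ 0.324, -0.119,  0.008])), (0.71, array([0.665, 0.277, 0.053]))] 0.0726
peg z [[(0.46, array([ 0.679, -0.009,  0.213]))]] [(0.9, array([ 0.486,  0.365, -0.005])), (0.26, array([ 0.676, -0.008,  0.214]))]
```

```bash
cat >> h.py <<'E'
EYE=np.array([.4725,.258,0]); YAW=np.radians(-13.8)
az=np.radians(180+13.1); OUT=np.array([np.cos(az),np.sin(az),0]); UP=np.array([0,0,1.])
AX=np.array([.683,-.007,0]); ROOT=AX+.009*OUT+[0,0,.215]; P=(OUT+UP)/2**.5
GP=.054
def Rpad(yaw): return R.from_euler('z',yaw)
def Rhang(t):
    "paddle attitude on peg, t = tilt of hole axis above horizontal"
    z=np.cos(t)*OUT+np.sin(t)*UP; x=np.sin(t)*OUT-np.cos(t)*UP
    return R.from_matrix(np.c_[x,np.cross(z,x),z])
def tool(rp,flip): 
    return rp*R.from_euler('x',np.pi)*R.from_euler('z',np.pi*flip)
def tcp(point,rp,back): return np.array(point)+rp.as_matrix()[:,2]*back
E
python3 - <<'E'
from h import *
for f in(0,1):
    g=EYE+.028*Rpad(YAW).as_matrix()[:,0]; r=tool(Rpad(YAW),f)
    print(f,"grab",np.round(ik(g+[0,0,.076],q(r)) if ik(g+[0,0,.076],q(r)) is not None else np.nan,2))
    for yaw in(-90,-60,90,60,-14,166):
        r=Rpad(np.radians(yaw)); c=np.array([.585,-.255,.02])
        for xx in(.028,.085):
            j=ik(c+r.as_matrix()[:,0]*(xx-.073)+[0,0,.07],q(tool(r,f))); print(f,yaw,xx,None if j is None else np.round(j,2))
    for t in(45,20,0):
        r=Rhang(np.radians(t))
        for l in(.11,.03):
            e=ROOT+P*l; j=ik(tcp(e+.085*r.as_matrix()[:,0],r,.06),q(tool(r,f))); print("hang",f,t,l,None if j is None else np.round(j,2))
E
```

```text
0 grab [ 0.31  0.46  1.73 -0.    0.94  2.12]
0 -90 0.028 [-0.48  0.55  1.57 -0.    1.03  2.66]
0 -90 0.085 [-0.56  0.58  1.51 -0.    1.05  2.58]
0 -60 0.028 [-0.51  0.51  1.62 -0.    1.01  2.11]
0 -60 0.085 [-0.56  0.59  1.49 -0.    1.06  2.06]
0 90 0.028 [-0.61  0.61  1.47  0.    1.07 -0.61]
0 90 0.085 [-0.53  0.57  1.53  0.    1.04 -0.53]
0 60 0.028 [-0.62  0.57  1.53 -0.    1.04 -0.09]
0 60 0.085 [-0.53  0.58  1.52 -0.    1.05 -0.  ]
0 -14 0.028 [-0.57  0.5   1.64 -0.    1.    1.25]
0 -14 0.085 [-0.54  0.59  1.49 -0.    1.06  1.27]
0 166 0.028 [-0.53  0.65  1.39  0.    1.1  -1.85]
0 166 0.085 [-0.55  0.55  1.55  0.    1.03 -1.88]
hang 0 45 0.11 None
hang 0 45 0.03 None
hang 0 20 0.11 [-0.61  0.02  2.34  1.86  0.81  2.37]
hang 0 20 0.03 [-0.48  0.29  2.22  2.12  0.8   2.14]
hang 0 0 0.11 [-0.58  0.41  2.3   2.28  1.28  1.9 ]
hang 0 0 0.03 [-0.46  0.63  2.15  2.42  1.29  1.81]
1 grab [ 0.31  0.46  1.73 -0.    0.94 -1.02]
1 -90 0.028 [-0.48  0.55  1.57 -0.    1.03 -0.48]
1 -90 0.085 [-0.56  0.58  1.51 -0.    1.05 -0.56]
1 -60 0.028 [-0.51  0.51  1.62 -0.    1.01 -1.03]
1 -60 0.085 [-0.56  0.59  1.49 -0.    1.06 -1.08]
1 90 0.028 [-0.61  0.61  1.47  0.    1.07  2.54]
1 90 0.085 [-0.53  0.57  1.53  0.    1.04  2.61]
1 60 0.028 None
1 60 0.085 None
1 -14 0.028 [-0.57  0.5   1.64 -0.    1.   -1.9 ]
1 -14 0.085 [-0.54  0.59  1.49 -0.    1.06 -1.87]
1 166 0.028 [-0.53  0.65  1.39  0.    1.1   1.29]
1 166 0.085 [-0.55  0.55  1.55  0.    1.03  1.26]
hang 1 45 0.11 [-0.52 -0.2   2.17  0.82  0.72  0.31]
hang 1 45 0.03 [-0.42  0.03  2.11  0.96  0.54  0.19]
hang 1 20 0.11 [-0.61  0.02  2.34  1.86  0.81 -0.77]
hang 1 20 0.03 [-0.48  0.29  2.22  2.12  0.8  -1.  ]
hang 1 0 0.11 [-0.58  0.41  2.3   2.28  1.28 -1.25]
hang 1 0 0.03 [-0.46  0.63  2.15  2.42  1.29 -1.33]
```

```bash
python3 - <<'E'
from h import *
rp=Rpad(YAW); X=rp.as_matrix()[:,0]; Q=q(tool(rp,1)); g=EYE+.028*X
manip.move_gripper(.06,40)
manip.move_pose([.37,-.15,.3],q(tool(Rpad(np.radians(-60)),1)))
manip.move_pose([.40,.16,.25],Q)
manip.move_pose(g+[0,0,.13],Q)
c,im=shot("wrist","w1"); print(find("wrist","eye",c,k=2),find("wrist","handle_mid",c,k=2))
t=shot("top","t2"); print(monitor.get_t(),monitor.get_position(),g)
E
```

```text
[(0.68, array([0.468, 0.251, 0.001]))] [(0.94, array([0.55 , 0.237, 0.003]))]
5.6583 [0.50029181 0.25076756 0.13191991] [0.49969176 0.25132106 0.        ]
```

View pics/w1.png

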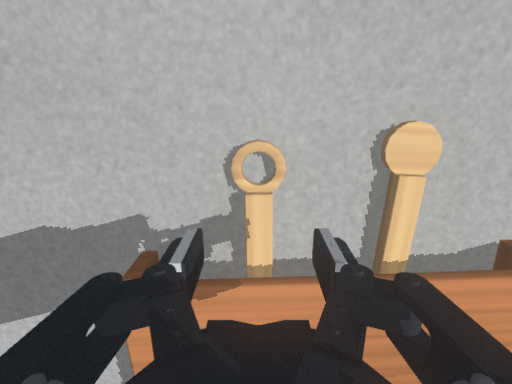

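The ring is at (259,167) and the handle runs straight down the image at column 259, centred between the fingers. I'll grasp it and pull.

```bash
python3 - <<'E'
from h import *
rp=Rpad(YAW); X=rp.as_matrix()[:,0]; g=EYE+.028*X
c=calibration("wrist"); print(ray(c,258.5,167,.008),ray(c,259,240,.014))
print(manip.line_to(g+[0,0,.0765],until_force=8,velocity=.1), monitor.get_position()[2])
manip.move_gripper(.0,45); print(monitor.get_finger_gap(),monitor.get_grasp_force())
manip.line_to(g+[0,0,.0805],velocity=.05)
manip.line_to(g-.135*X+[0,0,.0805],velocity=.1)
print(monitor.get_ft_force(),monitor.get_finger_gap())
manip.line_to(g-.135*X+[0,0,.22],velocity=.2)
c,im=shot("scene","s2");print(find("scene","eye",c),find("scene","blade_end",c),find("scene","riser",c))
c,im=shot("wrist","w2")
print(monitor.get_t(),monitor.get_ft_force())
a=cv2.imread('pics/s2.png');cv2.imwrite('pics/z2.png',np.hstack([cv2.resize(a,(400,300)),cv2.resize(cv2.imread('pics/w2.png'),(400,300))]))
E
```

```text
[0.47213048 0.25872631 0.008     ] [0.52464885 0.24618731 0.014     ]
False 0.07668947538875603
0.018305202098893008 45.50202012062073
[ 0.56038258 -0.91948959 -0.89352569] 0.018448925994538026
[(0.91, array([0.337, 0.289, 0.147])), (0.84, array([ 0.32 , -0.117,  0.004]))] [(0.79, array([ 0.34 , -0.282,  0.004])), (0.75, array([0.5  , 0.252, 0.145]))] [(0.83, array([0.597, 0.287, 0.001]))]
9.6333 [ 0.38968289  0.55256721 -0.9605191 ]
```

View pics/z2.png

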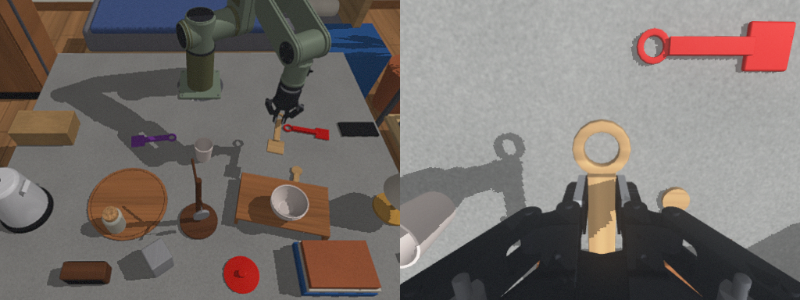

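It's held level and clear of the riser. Now to the tray.

```bash
cat >> h.py <<'E'
LY=np.radians(-100); LX=Rpad(LY).as_matrix()[:,0]; LE=np.array([.587,-.253,.010])-.073*LX
E
python3 - <<'E'
from h import *
Qf=lambda d:q(tool(Rpad(np.radians(d)),1))
manip.move_pose([.39,.10,.23],Qf(-45)); manip.move_pose([.42,-.17,.22],Qf(-90))
g=LE+.028*LX
manip.move_pose(g+[0,0,.13],Qf(-100))
print(manip.line_to(g+[0,0,.0755],velocity=.05,until_force=4), monitor.get_position(),monitor.get_ft_force())
manip.move_gripper(.04); manip.line_to(g+[0,0,.17],velocity=.2)
m=LE+.085*LX; manip.move_pose(m+[0,0,.17],Qf(-100)); 
c,im=shot("top","t3");print([find("top",l,c,k=3) for l in("eye","handle_mid","blade_end")])
c,im=shot("wrist","w3");print([find("wrist",l,c) for l in("eye","handle_mid","blade_end")])
print(LE,m,monitor.get_t(),monitor.get_position())
a=cv2.imread('pics/t3.png')[90:240,230:430];cv2.imwrite('pics/z3.png',np.hstack([cv2.resize(a,(400,300)),cv2.resize(cv2.imread('pics/w3.png'),(400,300))]))
E
```

```text
True [ 0.59433646 -0.20843618  0.0874671 ] [-1.27053659  0.27500023  4.53376092]
[[(0.84, array([0.275, 0.371, 0.001])), (0.67, array([ 0.325, -0.119,  0.005])), (0.6, array([ 0.6  , -0.172,  0.013]))], [(0.82, array([ 0.587, -0.257,  0.013])), (0.59, array([0.288, 0.444, 0.002]))], [(0.74, array([ 0.677, -0.007,  0.215])), (0.72, array([ 0.482,  0.364, -0.003])), (0.65, array([0.308, 0.534, 0.003]))]]
[[(0.63, array([ 0.598, -0.177,  0.012]))], [(0.8, array([ 0.588, -0.257,  0.012]))], [(0.85, array([ 0.574, -0.343,  0.013])), (0.77, array([ 0.339, -0.282,  0.001]))]]
[ 0.59967632 -0.18110903  0.01      ] [ 0.58491622 -0.26481769  0.01      ] 14.925 [ 0.58507547 -0.26402823  0.17988772]
```

View pics/z3.png

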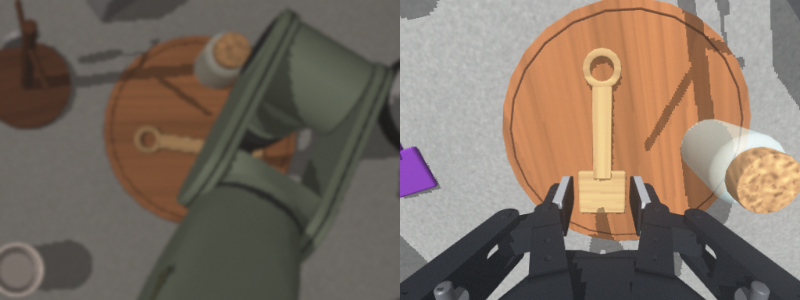

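```bash
cat >> h.py <<'E'
GX=.080
def hpose(l,t=45,h=.0765,off=(0,0,0),pull=0):
    "TCP for eye mid at peg coordinate l"
    r=Rhang(np.radians(t)); e=ROOT+P*l+np.array(off)+OUT*pull
    M=r.as_matrix(); return e+GX*M[:,0]+(h-.004)*M[:,2], q(tool(r,1))
E
python3 - <<'E'
from h import *
c=calibration("wrist"); T=R.from_quat(monitor.get_ee_rot(),scalar_first=True); print("cam in tool",T.inv().apply(np.array(c["eye"])-monitor.get_position()))
print("eye",ray(c,258.6,85.8,.018),"handle",ray(c,258.6,192,.024),LE,LE+.06*LX)
for pull in(0,.03,.06,.1):
    for l in(.12,.05): j=ik(*hpose(l,pull=pull)); print(pull,l,np.round(hpose(l,pull=pull)[0],3),None if j is None else np.round(j,2))
print(ik([.43,-.2,.30],q(tool(Rpad(np.radians(-140)),1))))
E
```

```text
cam in tool [ 0.07395714  0.0004542  -0.0689923 ]
eye [ 0.60113755 -0.17909322  0.018     ] handle [ 0.58655177 -0.26279664  0.024     ] [ 0.59967632 -0.18110903  0.01      ] [ 0.58925743 -0.2401975   0.01      ]
0 0.12 [ 0.487 -0.053  0.295] [-0.54 -0.27  2.18  0.78  0.78  0.35]
0 0.05 [ 0.535 -0.041  0.245] [-0.45 -0.06  2.13  0.89  0.61  0.27]
0.03 0.12 [ 0.457 -0.06   0.295] [-0.61 -0.34  2.23  0.79  0.84  0.31]
0.03 0.05 [ 0.506 -0.048  0.245] [-0.5  -0.13  2.19  0.89  0.65  0.22]
0.06 0.12 [ 0.428 -0.066  0.295] [-0.7  -0.42  2.28  0.79  0.92  0.27]
0.06 0.05 [ 0.476 -0.055  0.245] [-0.57 -0.2   2.24  0.9   0.7   0.18]
0.1 0.12 [ 0.389 -0.075  0.295] [-0.83 -0.53  2.34  0.79  1.04  0.2 ]
0.1 0.05 [ 0.437 -0.064  0.245] [-0.67 -0.3   2.32  0.89  0.79  0.13]
[-0.6181353  -0.00760215  1.78436692  0.          1.36482788  0.25452933]
```

The paddle lies flat on the tray, released: ring at (602,67) and blade at (602,193) in the right half. Now I'll regrasp it and take it to the peg.

```bash
python3 - <<'E'
from h import *
Qf=lambda d:q(tool(Rpad(np.radians(d)),1))
E=LE+[.0012,.0015,0]; m=E+GX*LX
manip.move_gripper(.05)
manip.move_pose(m+[0,0,.13],Qf(-100))
manip.line_to(m+[0,0,.0765],velocity=.08,until_force=8); z=monitor.get_position()[2]
manip.move_gripper(0,50); print(z,monitor.get_finger_gap(),monitor.get_grasp_force())
manip.line_to(m+[0,0,.20],velocity=.2)
manip.move_pose([.43,-.2,.30],Qf(-140))
manip.move_pose(*hpose(.125,pull=.06))
manip.line_to(hpose(.125)[0],velocity=.1)
c,im=shot("wrist","w4");print(find("wrist","eye",c),find("wrist","peg",c))
s,im=shot("scene","s4");print(find("scene","eye",s,k=3))
print("want eye",ROOT+.125*P,"tip",ROOT+.09*P,monitor.get_position()-hpose(.125)[0],monitor.get_t(),monitor.get_ft_force())
print("proj tip w",proj(c,ROOT+.09*P),"root",proj(c,ROOT))
a=cv2.imread('pics/s4.png')[150:270,190:350];cv2.imwrite('pics/z4.png',np.hstack([cv2.resize(a,(400,300)),cv2.resize(cv2.imread('pics/w4.png'),(400,300))]))
E
```

```text
0.08660711565669618 0.018232754876349806 51.295557618141174
[] [(0.67, array([ 0.676, -0.009,  0.212]))]
[(0.85, array([ 0.321, -0.12 ,  0.   ])), (0.55, array([0.27 , 0.369, 0.003])), (0.52, array([ 0.587, -0.029,  0.305]))]
want eye [ 0.58814609 -0.0290732   0.30338835] tip [ 0.61225077 -0.02346386  0.27863961] [-3.10687719e-04 -2.05251521e-04  4.39321389e-05] 19.9917 [ 0.67120842 -0.1515112  -1.38751709]
proj tip w [258.01763791  90.51648181] root [257.98113092  94.54460681]
```

View pics/z4.png

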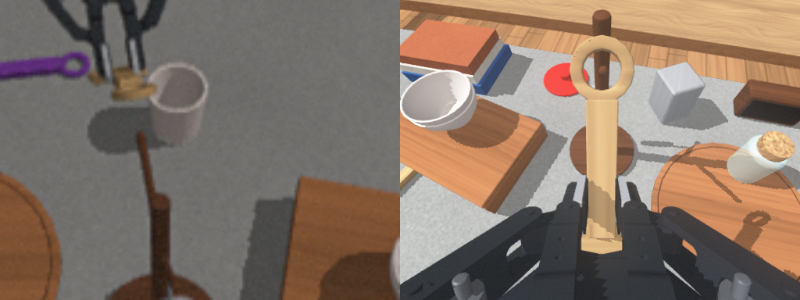

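Through the ring at (602,68) the peg shows end-on near (602,71), so they are aligned. Now I'll thread it on.

```bash
python3 - <<'E'
from h import *
print(manip.line_to(hpose(.045)[0],velocity=.06,until_force=6),monitor.get_position()-hpose(.045)[0],monitor.get_ft_force())
c,im=shot("wrist","w5"); s,im=shot("scene","s5"); print(find("scene","eye",s,k=3),ROOT+.045*P,monitor.get_t())
a=cv2.imread('pics/s5.png')[150:270,190:350];cv2.imwrite('pics/z5.png',np.hstack([cv2.resize(a,(400,300)),cv2.resize(cv2.imread('pics/w5.png'),(400,300))]))
E
```

```text
False [ 2.89674763e-05 -1.49808873e-04  3.63568174e-04] [-0.1930376   0.2633897  -0.05176125]
[(0.97, array([0.275, 0.368, 0.003])), (0.59, array([ 0.319, -0.118, -0.   ])), (0.58, array([ 0.641, -0.018,  0.248]))] [ 0.64324249 -0.01625186  0.24681981] 21.625
```

View pics/z5.png

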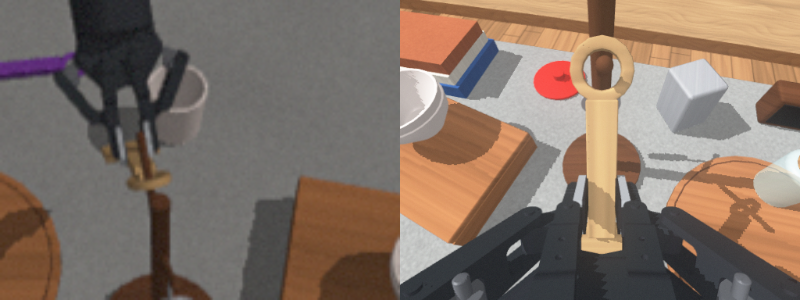

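The peg passes through the ring. I'll slide it further down, release, and back off along the tool axis.

```bash
python3 - <<'E'
from h import *
print(manip.line_to(hpose(.024)[0],velocity=.05,until_force=6),monitor.get_ft_force())
manip.move_gripper(.045)
p=monitor.get_position(); 
manip.line_to(p+.075*P,velocity=.15)
manip.line_to(p+.075*P+.12*OUT+[0,0,-.02],velocity=.2) if ik(p+.075*P+.12*OUT+[0,0,-.02],monitor.get_ee_rot()) is not None else print("noik")
manip.sleep(1.5)
c,im=shot("wrist","w6"); s,im=shot("scene","s6"); t,im=shot("top","t6"); print(find("scene","eye",s,k=3),find("scene","blade_end",s,k=3),find("wrist","eye",c),find("wrist","blade_end",c),monitor.get_t(),monitor.get_position())
a=cv2.imread('pics/s6.png');cv2.imwrite('pics/z6.png',np.vstack([np.hstack([cv2.resize(a,(400,300)),cv2.resize(cv2.imread('pics/w6.png'),(400,300))]),np.hstack([cv2.resize(a[180:300,190:350],(400,300)),cv2.resize(cv2.imread('pics/t6.png'),(400,300))])]))
E
```

```text
False [-0.4682742   0.15707249 -0.41557339]
[(0.8, array([ 0.318, -0.119,  0.002])), (0.69, array([0.276, 0.369, 0.002])), (0.51, array([ 0.668, -0.009,  0.217]))] [(0.84, array([0.311, 0.53 , 0.003])), (0.73, array([ 0.667, -0.01 ,  0.051])), (0.58, array([ 0.342, -0.282,  0.001]))] [] [(0.73, array([ 0.688, -0.005, -0.002])), (0.66, array([ 0.671, -0.007,  0.048]))] 25.825 [ 0.38425913 -0.07667837  0.2600789 ]
```

View pics/z6.png

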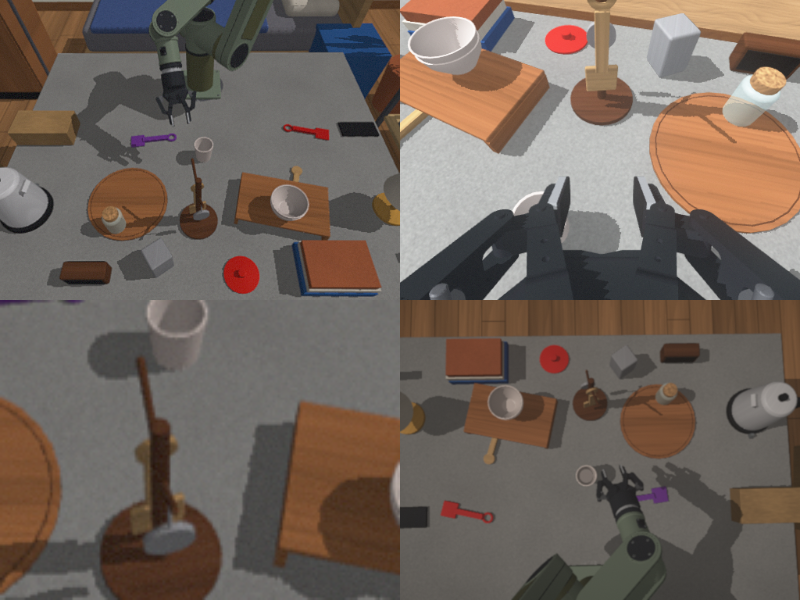

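The paddle hangs vertically, with the eye at z about 0.217 and the blade end at about 0.05, and everything else is in place. One check that it is still, then I'll hand in.

```bash
python3 - <<'E'
from h import *
a=camera("wrist").astype(int); manip.sleep(1.0); b=camera("wrist").astype(int)
d=abs(a-b)[:180,200:320]; print(d.mean(),d.max(),abs(a-b).mean())
if d.mean()<4: print(ticket.finish_job(), monitor.get_t())
E
```

```text
1.4360185185185186 17 1.5411716037326388
the job is handed in; nothing more can be done
the job is handed in; nothing more can be done
```

The paddle was drawn out, laid flat on the tray and released, then regripped by the middle of the handle; it now hangs still by its hole on the free peg, blade down, nothing else visibly moved, and the job is handed in at about 27 s.

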